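# Drop a batch of pack housings into the tote

## Task

Bring the empty blue tote under the hopper until it is home against the end stop, then press the red paddle so that the hopper floor drops open and all four housings fall into the tote. Push the floor shut again (the black crank handle at its side raises it) until the latch has caught and it stays up by itself, then draw the full tote back out and leave it standing squarely inside the yellow tape outline. Do not disturb the tape roll, the battery pack or the screwdriver.

Things in the scene. Friction and masses are not known exactly. Their poses are not given: they have to be found in the camera images.
- station: Grey drop-bottom hopper fixed to the table on two aluminium uprights (at x 86 to 116, y -65 to 65 mm, 330 high). Origin on the table under the hopper's middle; x away from the worker, z up. Walls 78 x 164 mm outside, z 224 to 295 mm, open on top; shut floor at z 216 to 220. Below it the front and sides are open but for the latch bracket (x -38 to -64, y -23 to 23, z 155 to 230).
- lip_edge (a point): Middle of the front edge of the hopper's loading lip: a fixed sloping plate, 164 mm wide, from the top of the front wall out to here (station x -95, z 315 mm). It overhangs the latch paddle by 140 mm.
- tote_home (a point): Where the tote's middle (tote_mid) lies when it is home, its axes along these (they are the station's). It enters from -y. Steel locators on the table: back rail, face at station x 76 mm (y -75 to 93, flared mouth to y -106, 22 mm high); end stop across the far end, face at station y 90 mm (26 mm high). Clearance to the rail is 2 mm.
- floor (a joint): Hinged hopper floor, rad: about 0 shut (rests on the latch at 0.01 to 0.03), 1.45 hanging open, -0.045 pushed up to its end stop. Only the latch holds it shut; when let go it falls open by its own weight.
- floor_hinge (a point): Fixed point on the floor's hinge axis (along the station's y, at station x 37, z 218 mm), level in y with the middle of the closing handle's grip.
- close_grip (a point): Middle of the closing handle's grip: black bar, 16 mm diameter, 62 mm long along the station's y (y 104 to 166), on a crank beside the hopper's +y wall, 80 mm from the hinge; turns with the floor. From floor_hinge: shut 51 mm in x, 61 up; open -55 in x, 58 up. Push it over to +x in its arc (3 to 8 N) to raise the floor; the latch snaps in only just past shut, so push to the end stop.
- latch (a joint): Spring latch under the floor's front edge, rad: 0 home (holds the floor), grows as the paddle is pressed, 0.6 at its end stop. It lets the floor go at about 0.15; take it to 0.3 to 0.4. It springs back by itself, and the rising floor pushes it aside.
- latch_paddle (a point): Middle of the upper face of the red paddle, 42 mm (x) by 64 (y), 8 thick, at station x -97, y 0, z 173 mm at rest; its end shows 23 mm past the lip above. Pivot along y at station x -47, z 164. Press it down 15 to 20 mm (3 to 6 N). Under the lip there is room only for a tool leaning back to the worker, 25 to 45 degrees from vertical.
- tote_mid (a point): Middle of the open blue tote, half-way up (40 mm above its underside): 156 mm (x) by 235 (y) by 80 high, walls 4 mm, 0.45 kg empty; it slides on the table. Axes along its sides; its handle is on the -y end.
- tote_handle (a point): Middle of the bar of the tote's steel bow handle: 10 mm diameter, 90 mm long along the tote's x, 58 mm above the table, 42 mm out from the end wall (37 mm free between bar and wall).
- bay (a point): Where the tote's middle belongs inside the yellow tape outline on the table (this point is at table height); axes along the outline, the tote's handle end towards -y. Flat tape: inside 220 mm (x) by 340 (y), from y -191 to 149 mm.
- housing1_mid (a point): Middle of an empty dark grey moulded pack housing, 72 x 50 x 26 mm, about 70 g. Four of them lie in the hopper, two by two, stacked two high.
- housing2_mid (a point): Middle of an empty dark grey moulded pack housing, 72 x 50 x 26 mm, about 70 g. Four of them lie in the hopper, two by two, stacked two high.
- housing3_mid (a point): Middle of an empty dark grey moulded pack housing, 72 x 50 x 26 mm, about 70 g. Four of them lie in the hopper, two by two, stacked two high.
- housing4_mid (a point): Middle of an empty dark grey moulded pack housing, 72 x 50 x 26 mm, about 70 g. Four of them lie in the hopper, two by two, stacked two high.
- tape_roll_mid (a point): Middle of a roll of masking tape lying flat, 100 mm diameter, 24 mm high. Leave alone.
- battery_pack_mid (a point): Middle of a standing finished battery pack, 56 x 78 x 112 mm, 0.6 kg. Leave alone.
- screwdriver_grip (a point): Handle of a screwdriver lying on the table, 180 mm long. Leave alone.
Not all that is in view belongs to the job. Leave any green or purple look-alike of the part that bears housing4_mid alone. What is shaped like the part that bears housing3_mid but turquoise is not meant.

How it is judged:
On the way, in this order (a step that is already met when the one before it is completed fails the run):
1. the empty tote is home under the hopper, against the stop, with the floor still shut (x of tote_mid in the frame of station between -0.025 and 0.015 m and y of tote_mid in the frame of station between -0.042 and -0.015 m and angle between the y axis of tote_mid and the y axis of station, either way round below 0.12 rad and value of joint floor between -0.05 and 0.05 rad and value of joint latch below 0.05 rad), for 0.2 s.
2. the floor has dropped open and all four housings are in the tote, which is still home (x of tote_mid in the frame of station between -0.025 and 0.015 m and y of tote_mid in the frame of station between -0.042 and -0.015 m and angle between the y axis of tote_mid and the y axis of station, either way round below 0.12 rad and value of joint floor above 0.7 rad and x of housing1_mid in the frame of tote_mid between -0.078 and 0.078 m and y of housing1_mid in the frame of tote_mid between -0.1175 and 0.1175 m and z of housing1_mid in the frame of tote_mid between -0.04 and 0.055 m and x of housing2_mid in the frame of tote_mid between -0.078 and 0.078 m and y of housing2_mid in the frame of tote_mid between -0.1175 and 0.1175 m and z of housing2_mid in the frame of tote_mid between -0.04 and 0.055 m and x of housing3_mid in the frame of tote_mid between -0.078 and 0.078 m and y of housing3_mid in the frame of tote_mid between -0.1175 and 0.1175 m and z of housing3_mid in the frame of tote_mid between -0.04 and 0.055 m and x of housing4_mid in the frame of tote_mid between -0.078 and 0.078 m and y of housing4_mid in the frame of tote_mid between -0.1175 and 0.1175 m and z of housing4_mid in the frame of tote_mid between -0.04 and 0.055 m), for 0.2 s.
3. the floor is shut again and the latch has caught, with the robot off the closing handle (value of joint floor between -0.05 and 0.05 rad and value of joint latch below 0.05 rad and x of housing1_mid in the frame of tote_mid between -0.078 and 0.078 m and y of housing1_mid in the frame of tote_mid between -0.1175 and 0.1175 m and z of housing1_mid in the frame of tote_mid between -0.04 and 0.055 m and x of housing2_mid in the frame of tote_mid between -0.078 and 0.078 m and y of housing2_mid in the frame of tote_mid between -0.1175 and 0.1175 m and z of housing2_mid in the frame of tote_mid between -0.04 and 0.055 m and x of housing3_mid in the frame of tote_mid between -0.078 and 0.078 m and y of housing3_mid in the frame of tote_mid between -0.1175 and 0.1175 m and z of housing3_mid in the frame of tote_mid between -0.04 and 0.055 m and x of housing4_mid in the frame of tote_mid between -0.078 and 0.078 m and y of housing4_mid in the frame of tote_mid between -0.1175 and 0.1175 m and z of housing4_mid in the frame of tote_mid between -0.04 and 0.055 m and contact force between each of the fingers, the arm and station below 0.1 N), for 0.3 s.
At the end, for the whole second after the job is handed in: The tote stands at rest inside the tape outline (middle within 30 mm each way, within 0.15 rad) with all four housings between its walls; the hopper floor is shut and held by the latch (floor within 0.05 rad, latch within 0.05 rad of home) (x of tote_mid in the frame of bay between -0.03 and 0.03 m and y of tote_mid in the frame of bay between -0.03 and 0.03 m and angle between the y axis of tote_mid and the y axis of bay, either way round below 0.15 rad and value of joint floor between -0.05 and 0.05 rad and value of joint latch below 0.05 rad and x of housing1_mid in the frame of tote_mid between -0.078 and 0.078 m and y of housing1_mid in the frame of tote_mid between -0.1175 and 0.1175 m and z of housing1_mid in the frame of tote_mid between -0.04 and 0.055 m and x of housing2_mid in the frame of tote_mid between -0.078 and 0.078 m and y of housing2_mid in the frame of tote_mid between -0.1175 and 0.1175 m and z of housing2_mid in the frame of tote_mid between -0.04 and 0.055 m and x of housing3_mid in the frame of tote_mid between -0.078 and 0.078 m and y of housing3_mid in the frame of tote_mid between -0.1175 and 0.1175 m and z of housing3_mid in the frame of tote_mid between -0.04 and 0.055 m and x of housing4_mid in the frame of tote_mid between -0.078 and 0.078 m and y of housing4_mid in the frame of tote_mid between -0.1175 and 0.1175 m and z of housing4_mid in the frame of tote_mid between -0.04 and 0.055 m and linear speed of tote below 0.01 m/s and angle between tote_mid's own z axis and vertical below 0.05 rad); the robot touches nothing.
It fails at once if the tape roll is disturbed (moved more than 20 mm) (distance of tape_roll_mid from where it was at the start of the episode above 0.02 m).
It fails at once if the battery pack is disturbed (moved more than 20 mm) (distance of battery_pack_mid from where it was at the start of the episode above 0.02 m).
It fails at once if the screwdriver is disturbed (moved more than 20 mm) (distance of screwdriver_grip from where it was at the start of the episode above 0.02 m).
It also fails if it takes over 72 s, if anything falls off the work surface, if the arm or the gripper's body presses on something with over 40 N, if the wrist force passes 120 N, or if a joint passes its speed limit or range.

## Robot

A 7-joint arm with a two-finger parallel gripper is mounted at the origin on the work surface. World frame = base frame: x ahead of the robot, y to its left, z up, the work surface at z = 0. Lengths are in m, angles in rad, forces in N, time in s.
With the tool pointing down it reaches from about 0.425 to 1.025 m from the base axis. Payload 9.4 kg.
Tool frame: the origin (TCP) lies midway between the tips of the shut fingers; the grasp point (between the pads) lies 19 mm behind it; z points along the fingers, y is the direction in which the jaws open and shut (so a half turn about z gives the same grasp; the last joint's range is limited). The gripper opens to 93 mm and grips with 3 to 60 N. Pads are 15 mm wide; open, the fingers measure 128 mm over their backs; the gripper's body (75 mm by 188 mm) begins 65 mm behind the grasp point.
Start: joints at [1.129, 0.599, -0.003, 1.599, 0.002, 0.943, -0.08], TCP at [0.259, -0.677, 0.219] pointing down, gripper open.
Joint ranges: [-2.57, 2.57], [-0.35, 1.97], [-1.29, 1.29], [0.11, 2.56], [-1.05, 4.19], [0.11, 1.86], [-2.63, 2.63]. Speed limits (rad/s): [2.22, 2.22, 3.01, 3.01, 3.14, 3.14, 3.14].

## Interface

Orientations are given as a unit quaternion [x, y, z, w].
In Python, from cell import ctrl, grab_frame gives the robot as it stands. Calls block until the motion is done:
- ctrl.move_pose(position, orientation): joint-space move of the TCP to a pose.
- ctrl.movel(position, orientation=None, feed=0.15, f_stop=None): straight line of the TCP; orientation=None keeps the orientation; feed is the mean speed in m/s. With f_stop (N) it stops when the force on the tool has changed by that much, and returns True; else False.
- ctrl.movej(angles): joint-space move.
- ctrl.grip(opening, grasp_force=None): opening from 0.0 (shut) to 1.0 (fully open); grasp_force is the grip in N (None keeps the last); returns when the fingers have stopped.
- ctrl.wait(seconds).
- ctrl.ik(position, orientation): joint angles nearest the present ones, or None.
- grab_frame(name): name is "scene" or "side" or "wrist"; returns a dict with "img" (420x560x3 uint8, blue, green, red), "depth" (420x560 float32, m along the optical axis (not along the pixel's ray), 0 where there is no reading), "fov_y" (degrees; the focal length in pixels is half the picture's height over the tangent of half this angle, whatever the lens; pixels are square), "cx", "cy" (the principal point, pixels), "R" (3x3) and "t" (3): a world point X has camera coordinates R X + t; the wrist camera has in their place "tool_from_camera" (4x4, takes a point from camera to tool coordinates, whose origin is the TCP and whose axes are the flange's). Camera axes: x right, y down, z forward; pixel columns grow to the right and rows downward; lengths in m; the calibration is good to about 2 mm. A picture is of the moment at which its call begins: read the wrist's pose just before it.
A pose or a line that the arm cannot do raises ctrl.MotionError and nothing moves.
- ctrl.finish_job(): hands the job in, once; it reports no verdict.
Readings, each from a call of its own:
- ctrl.read_t(): time.
- ctrl.read_joint_pos(): joint angles.
- ctrl.read_joint_velocities(): joint speeds.
- ctrl.read_effort(): joint torques, N m.
- ctrl.read_ee_pos(): TCP position.
- ctrl.read_orientation(): TCP orientation.
- ctrl.read_force(): force on the tool from outside, world axes, zero at the start.
- ctrl.read_torque(): the same for the moment, N m.
- ctrl.read_opening(): opening from 0.0 (shut) to 1.0 (fully open).
Only numpy, scipy, OpenCV 4.12 (cv2) and the standard library are available. Lean on these libraries where they do the work, as an engineer would, in place of code of your own. Each camera call takes 0.05 s, during which the arm holds its last target.

## Working session

There is one attempt and no reset: what is moved stays moved. The work goes in short steps, each a Python script; the robot and the scene stay as the last script left them, time stands still between calls to the robot, and variables do not carry over. Pictures are saved under pics/ and viewed, and the job is handed in when it is done.

```bash
mkdir -p pics; ls; python3 - <<'E'
from cell import ctrl, grab_frame
import cv2,numpy as np
for n in ["scene","side","wrist"]:
    f=grab_frame(n); cv2.imwrite(f"pics/{n}0.png",f["img"]); np.savez(f"pics/{n}0.npz",**{k:v for k,v in f.items()})
    print(n,f["fov_y"],f["cx"],f["cy"],f.get("R"),f.get("t"),f.get("tool_from_camera"))
print(ctrl.read_t(),ctrl.read_ee_pos(),ctrl.read_orientation(),ctrl.read_opening())
E
```

```text
pics
scene 51.95679834142038 279.04486157421775 206.182604815946 [[-0.05409148  0.99842102 -0.01515173]
 [ 0.76771447  0.03188007 -0.63999856]
 [-0.63850498 -0.04625067 -0.7682267 ]] [ 0.00657454 -0.34308621  1.5181234 ] None
side 51.277827626385786 278.4121011840608 205.8693497276649 [[ 0.98063228 -0.19497616 -0.01856399]
 [-0.14692454 -0.66964211 -0.72800592]
 [ 0.12951257  0.71663361 -0.68531946]] [-0.57327944  0.25883746  1.16396704] None
wrist 70.62275873207503 281.09277218643706 211.82739963619488 None None [[ 7.59826458e-04 -9.59401297e-01 -2.82043568e-01  7.90298767e-02]
 [ 9.99999395e-01  9.53193254e-04 -5.48386358e-04 -4.79539669e-04]
 [ 7.94964610e-04 -2.82042981e-01  9.59401441e-01 -1.67145346e-01]
 [ 0.00000000e+00  0.00000000e+00  0.00000000e+00  1.00000000e+00]]
0.15 [ 0.25848713 -0.67697123  0.21795932] [ 9.83404208e-01  1.81427165e-01 -1.75966708e-04 -5.62429505e-04] 0.998072596805624
```

View pics/scene0.png

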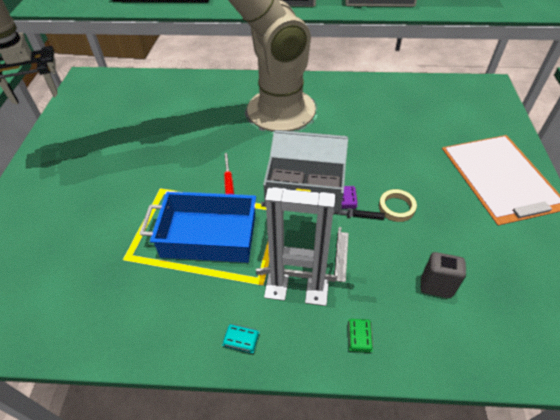

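View pics/side0.png

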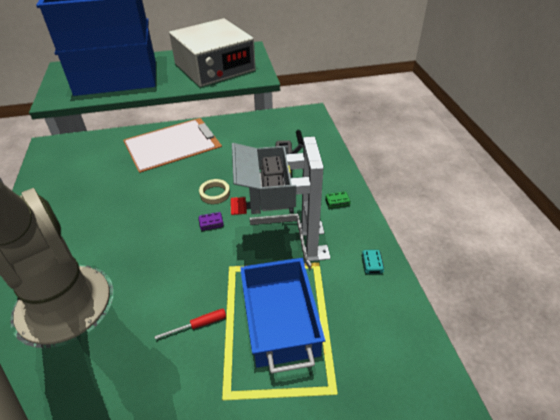

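View pics/wrist0.png

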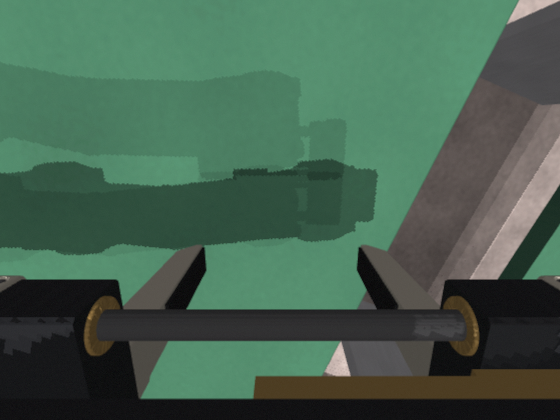

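The scene view shows the blue tote at (205,228), with its handle at (150,220), inside the yellow outline. The hopper is at (305,190) with the housings inside. The black crank grip is at (368,214), the tape roll at (397,205), the battery at (443,275) and the screwdriver at (228,180).

Possible mix-ups:
- **Housings:** the purple (349,197), turquoise (241,338) and green (360,335) blocks are decoys. The real ones are the dark grey ones in the hopper at (290-320,178).
- **Tote:** the only other blue boxes are on the back bench in the side view (100,45). The tote on the table is the one with the handle.
- **Paddle:** the red one is at (238,206) in the side view. The screwdriver is red too, at (208,318).

Next I'll enlarge the crops.

```bash
cat > h.py <<'E'
import numpy as np,cv2
from scipy.spatial.transform import Rotation as Rot
def load(n): return dict(np.load(f"pics/{n}.npz"))
def foc(f): return f["img"].shape[0]/2/np.tan(np.radians(float(f["fov_y"]))/2)
def pt(f,u,v,d=None):
    F=foc(f); d=float(f["depth"][int(round(v)),int(round(u))]) if d is None else d
    c=np.array([(u-f["cx"])/F*d,(v-f["cy"])/F*d,d]); return f["R"].T@(c-f["t"])
def ptz(f,u,v,z):
    F=foc(f); r=f["R"].T@np.array([(u-f["cx"])/F,(v-f["cy"])/F,1]); o=-f["R"].T@f["t"]
    return o+r*(z-o[2])/r[2]
def proj(f,X):
    c=f["R"]@np.asarray(X)+f["t"]; F=foc(f); return np.array([c[0]/c[2]*F+f["cx"],c[1]/c[2]*F+f["cy"]])
def cloud(f):
    F=foc(f); h,w=f["depth"].shape; v,u=np.mgrid[:h,:w]; d=f["depth"]
    c=np.stack([(u-f["cx"])/F*d,(v-f["cy"])/F*d,d],-1); return (c-f["t"])@f["R"]
E
python3 - <<'E'
from h import *
a=load("scene0")["img"];b=load("side0")["img"]
cv2.imwrite("pics/sc1.png",cv2.resize(a[120:310,110:410],None,fx=2.65,fy=2.65,interpolation=cv2.INTER_CUBIC))
cv2.imwrite("pics/si1.png",cv2.resize(b[120:400,190:400],None,fx=2.1,fy=2.1,interpolation=cv2.INTER_CUBIC))
E
```

```text
(no output)
```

View pics/sc1.png

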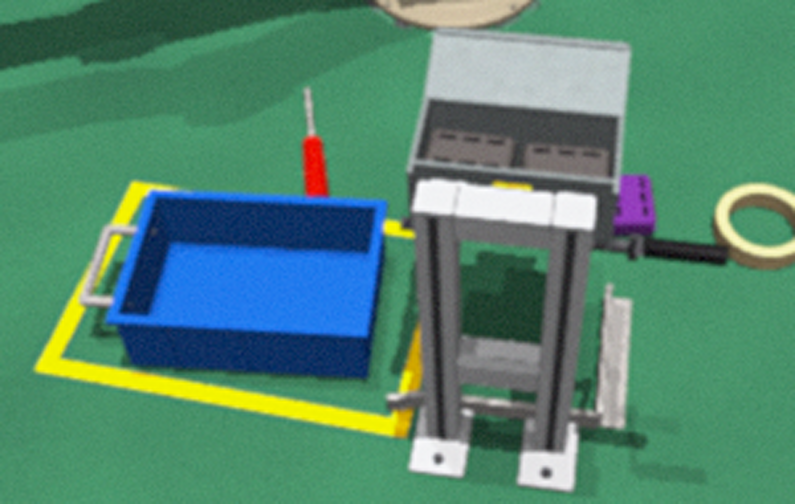

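View pics/si1.png

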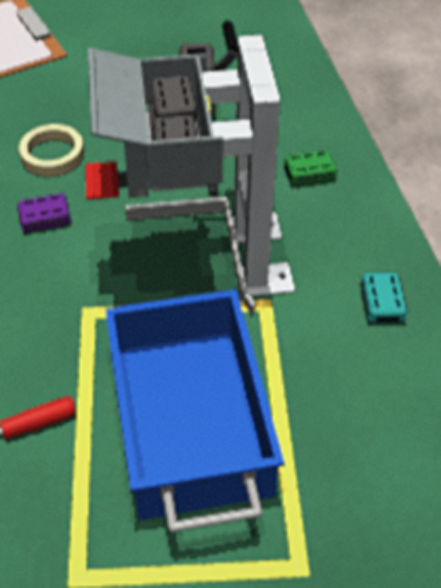

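```bash
python3 - <<'E'
from h import *
S=load("scene0");D=load("side0")
np.set_printoptions(precision=4,suppress=True)
s=lambda u,v:(110+u/2.65,120+v/2.65); d=lambda u,v:(190+u/2.1,120+v/2.1)
for nm,p,z in [("lipL",(433,30),.315),("lipR",(629,45),.315),("tote fl rim",(152,194),.08),("tote fr",(386,203),.08),("tote nr",(368,331),.08),("tote nl",(108,321),.08),
 ("hand a",(107,231),.058),("hand b",(86,301),.058),("grip out",(727,255),.279),("grip in",(648,246),.279),("tapeFL out",(132,183),0),("tapeNL out",(36,370),0),("tapeNR out",(405,437),0)]:
    q=s(*p); print("sc",nm,ptz(S,*q,z))
for nm,p,z in [("lip far",(90,50),.315),("lip near",(98,124),.315),("tote FL",(107,310),.08),("tote FR",(238,292),.08),("tote NL",(133,490),.08),("tote NR",(282,464),.08),("hL",(172,528),.058),("hR",(260,516),.058),("tapeFLout",(83,308),0),("tapeNL",(69,585),0),("tapeNR",(309,575),0),("tapeFR",(272,304),0)]:
    q=d(*p); print("si",nm,ptz(D,*q,z))
for nm,f in (("sc",S),("si",D)):
    P=cloud(f); v=f["depth"]>0
    xy=(P[...,0]>.3)&(P[...,0]<1.0)&(abs(P[...,1])<.45)&v
    for lo,hi in ((.32,.345),(.073,.09)):
        m=xy&(P[...,2]>lo)&(P[...,2]<hi)
        if lo<.1:
            b=f["img"].astype(int); m&=(b[...,0]>b[...,2]+60)&(b[...,0]>b[...,1]+30)
        pts=P[m]; r=cv2.minAreaRect(pts[:,:2].astype(np.float32)*1000); print(nm,lo,len(pts),r,pts[:,2].mean())
    g=P[xy&(abs(P[...,2])<.01)]; print("table z",np.median(g[:,2]))
E
```

```text
sc lipL [0.4914 0.0122 0.315 ]
sc lipR [0.5043 0.1757 0.315 ]
sc tote fl rim [ 0.4796 -0.2814  0.08  ]
sc tote fr [ 0.482  -0.0418  0.08  ]
sc tote nr [ 0.6384 -0.0445  0.08  ]
sc tote nl [ 0.6378 -0.2877  0.08  ]
sc hand a [ 0.5122 -0.3253  0.058 ]
sc hand b [ 0.6002 -0.324   0.058 ]
sc grip out [0.6952 0.243  0.279 ]
sc grip in [0.689 0.185 0.279]
sc tapeFL out [ 0.3947 -0.3404 -0.    ]
sc tapeNL out [ 0.6442 -0.3779  0.    ]
sc tapeNR out [ 0.7019 -0.0089  0.    ]
si lip far [0.5044 0.1746 0.315 ]
si lip near [0.4959 0.0299 0.315 ]
si tote FL [ 0.4777 -0.0452  0.08  ]
si tote FR [ 0.643  -0.0513  0.08  ]
si tote NL [ 0.4724 -0.2889  0.08  ]
si tote NR [ 0.633 -0.292  0.08 ]
si hL [ 0.5061 -0.3273  0.058 ]
si hR [ 0.5989 -0.3333  0.058 ]
si tapeFLout [0.4489 0.03   0.    ]
si tapeNL [ 0.3914 -0.3386  0.    ]
si tapeNR [ 0.6425 -0.3798  0.    ]
si tapeFR [ 0.7003 -0.0169  0.    ]
sc 0.32 978 ((607.4019775390625, 84.68923950195312), (129.8278045654297, 209.40916442871094), 84.55680084228516) 0.3280350677866736
sc 0.073 1126 ((557.5003662109375, -165.79144287109375), (245.92726135253906, 170.22311401367188), 88.4425277709961) 0.07806400776388119
table z -0.0009927475757397558
si 0.32 502 ((599.6907348632812, 79.16925048828125), (150.71139526367188, 214.385498046875), 85.25786590576172) 0.3293320209634354
si 0.073 1269 ((555.5982055664062, -165.815673828125), (249.29898071289062, 166.13172912597656), 88.76447296142578) 0.08055529113647418
table z 0.0015611144554031051
```

```bash
cat >> h.py <<'E'
def T2(x,y,th):
    return lambda p:np.array([x+np.cos(th)*p[0]-np.sin(th)*p[1],y+np.sin(th)*p[0]+np.cos(th)*p[1],p[2]])
ST=(.5926,.0855,-.09); TO=(.557,-.166,-.02); BAY=(.550,-.155,-.152)
def rect(x0,x1,y0,y1,z): return [(x0,y0,z),(x1,y0,z),(x1,y1,z),(x0,y1,z),(x0,y0,z)]
def overlay(f,ST=ST,TO=TO,BAY=BAY,k=1):
    im=cv2.resize(f["img"],None,fx=k,fy=k,interpolation=cv2.INTER_CUBIC)
    def pl(T,pts,c):
        q=np.array([(proj(f,T2(*T)(p))+.5)*k for p in pts]).round().astype(int); cv2.polylines(im,[q.reshape(-1,1,2)],False,c,1)
    pl(ST,rect(86e-3,116e-3,-65e-3,65e-3,.33),(0,0,255)); pl(ST,rect(86e-3,116e-3,-65e-3,65e-3,0),(0,0,255))
    pl(ST,rect(-39e-3,39e-3,-82e-3,82e-3,.295),(255,0,255)); pl(ST,[(-.095,-.082,.315),(-.095,.082,.315)],(0,0,255))
    pl(ST,[(.088,.104,.279),(.088,.166,.279)],(0,255,255)); pl(ST,rect(-.118,-.076,-.032,.032,.173),(255,255,0))
    pl(ST,[(.076,-.075,.022),(.076,.093,.022)],(255,0,255)); pl(ST,[(-.05,.09,.026),(.07,.09,.026)],(255,0,255))
    pl(TO,rect(-.078,.078,-.1175,.1175,.08),(0,0,255)); pl(TO,[(-.045,-.1595,.058),(.045,-.1595,.058)],(0,0,255))
    pl(BAY,rect(-.11,.11,-.191,.149,0),(0,0,255)); return im
E
python3 - <<'E'
from h import *
a=overlay(load("scene0"),k=2.6);b=overlay(load("side0"),k=2.2)
cv2.imwrite("pics/ov1.png",a[320:800,300:1080]); cv2.imwrite("pics/ov2.png",b[270:870,430:800])
E
```

```text
(no output)
```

View pics/ov1.png

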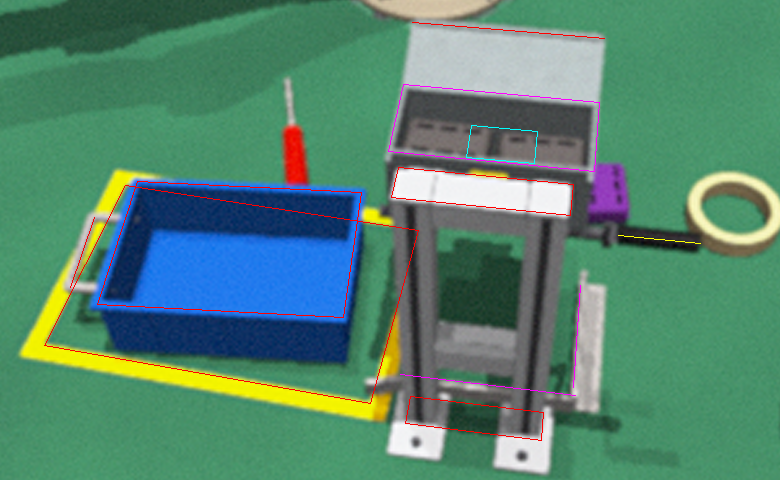

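View pics/ov2.png

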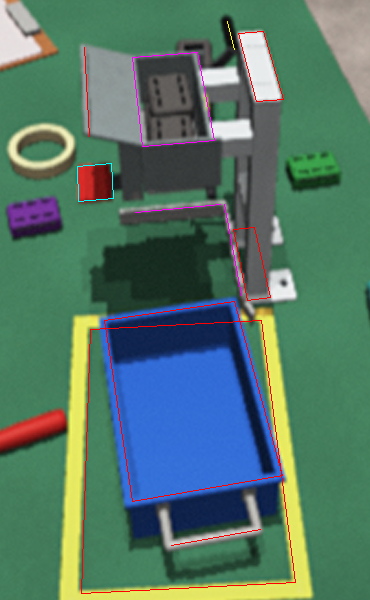

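The overlay matches the station, rim, handle, paddle (scene crop (502,145)), grip (660,240) and tape to within about 2 mm. Next I'll check reachability for the whole plan.

```bash
cat >> h.py <<'E'
def ori(yaw,tilt=0):
    return (Rot.from_euler('z',yaw)*Rot.from_euler('y',-tilt)*Rot.from_matrix(np.diag([1.,-1,-1]))).as_quat()
def st(x,y,z): return T2(*ST)((x,y,z))
HOME=(*st(-.006,-.0275,0)[:2],ST[2])
def handle(T,z): return T2(*T)((0,-.1595,z))
E
python3 - <<'E'
from h import *
from cell import ctrl
np.set_printoptions(precision=2,suppress=True)
def c(n,p,q): 
    r=ctrl.ik(list(p),list(q)); print(n,np.round(p,3),None if r is None else np.array(r))
for fl in (0,np.pi):
    c("grasp",handle(TO,.04),ori(TO[2]+fl)); c("home",handle(HOME,.04),ori(HOME[2]+fl)); c("bay",handle(BAY,.04),ori(BAY[2]+fl))
    for t in (30,38,45): c(f"paddle{t}",st(-.103,0,.177),ori(ST[2]+fl,np.radians(t) if not fl else -np.radians(t)))
    c("paddle up",st(-.2,0,.26),ori(ST[2]+fl,np.radians(35) if not fl else -np.radians(35)))
for y in (0,90,180,-90):
    for x,z in ((-.05,.3),(-.05,.267),(.065,.265)): c(f"grip{y}",st(x,.135,z),ori(ST[2]+np.radians(y)))
E
```

```text
grasp [ 0.55 -0.33  0.04] [ 0.39  0.73  0.08  1.92 -0.11  0.5  -1.04]
home [ 0.57 -0.1   0.04] [ 0.03  0.68  0.07  2.07 -0.12  0.39 -1.46]
bay [ 0.53 -0.31  0.04] [ 0.38  0.7   0.1   2.   -0.15  0.45 -1.13]
paddle30 [0.49 0.1  0.18] [-0.49  0.33 -0.01  2.53  2.08  0.33  2.09]
paddle38 [0.49 0.1  0.18] None
paddle45 [0.49 0.1  0.18] None
paddle up [0.39 0.1  0.26] None
grasp [ 0.55 -0.33  0.04] [ 0.82  0.8  -0.6   1.89  0.7   0.67  1.35]
home [ 0.57 -0.1   0.04] [ 0.46  0.74 -0.58  2.04  0.75  0.57  0.83]
bay [ 0.53 -0.31  0.04] [ 0.8   0.76 -0.55  1.97  0.68  0.61  1.21]
paddle30 [0.49 0.1  0.18] [ 0.3   0.51 -1.09  2.48  1.66  0.79 -0.66]
paddle38 [0.49 0.1  0.18] None
paddle45 [0.49 0.1  0.18] None
paddle up [0.39 0.1  0.26] None
grip0 [0.56 0.22 0.3 ] [-0.2   0.39 -0.39  1.79  0.17  1.   -2.32]
grip0 [0.56 0.22 0.27] [-0.25  0.41 -0.32  1.83  0.16  0.92 -2.3 ]
grip0 [0.67 0.21 0.27] [-0.26  0.54 -0.2   1.6   0.12  1.02 -2.16]
grip90 [0.56 0.22 0.3 ] [ 0.03  0.45 -0.74  1.77  0.34  1.05 -0.92]
grip90 [0.56 0.22 0.27] [ 0.    0.47 -0.7   1.81  0.36  0.98 -0.94]
grip90 [0.67 0.21 0.27] [-0.07  0.58 -0.53  1.58  0.32  1.07 -0.77]
grip180 [0.56 0.22 0.3 ] [ 0.24  0.58 -1.13  1.76  0.57  1.17  0.43]
grip180 [0.56 0.22 0.27] [ 0.21  0.59 -1.06  1.8   0.58  1.1   0.42]
grip180 [0.67 0.21 0.27] [ 0.11  0.66 -0.84  1.57  0.52  1.15  0.63]
grip-90 [0.56 0.22 0.3 ] [ 0.23  0.57 -1.1   1.76  0.55  1.16  2.02]
grip-90 [0.56 0.22 0.27] [ 0.22  0.61 -1.1   1.8   0.6   1.11  1.97]
grip-90 [0.67 0.21 0.27] [ 0.22  0.75 -1.1   1.56  0.7   1.26  2.06]
```

```bash
cat > scan.py <<'E'
from h import *
from cell import ctrl
RS=Rot.from_euler('z',ST[2])
# gripper points in tool frame (z behind TCP negative)
g=[]
for z in np.linspace(-.30,-.084,8):
    for x in np.linspace(-.0375,.0375,4):
        for y in np.linspace(-.094,.094,7): g.append((x,y,z))
for z in np.linspace(-.084,0,8):
    for x in (-.0075,.0075):
        for y in (-.02,.02): g.append((x,y,z))
for z in (-.19,-.13):
    for x in (.04,.10):
        for y in (-.03,.03): g.append((x,y,z))
g=np.array(g)
def clear(p,R): # station coords; min distance to lip prism approx
    P=g@R.T+p
    # distance to lip segment plate: param points
    xs=np.linspace(-.095,-.039,6); ys=np.linspace(-.082,.082,15)
    L=np.array([(x,y,.315-(x+.095)/.056*.02) for x in xs for y in ys]+[(-.039,y,z) for y in ys for z in np.linspace(.224,.295,5)])
    from scipy.spatial import cKDTree
    return cKDTree(L).query(P)[0].min()
if __name__=="__main__":
  res=[]
  for x in (-.104,-.112):
   for y in (-.02,0.,.02):
    for az in np.radians((-60,-45,-30,-15,0,15,30,45,60)):
     for t in np.radians((20,25,30,35)):
      for roll in np.radians(np.arange(0,360,45)):
        # tool z points down & toward +x rotated by az
        R=(Rot.from_euler('z',az)*Rot.from_euler('y',-t)*Rot.from_matrix(np.diag([1.,-1,-1]))*Rot.from_euler('z',roll))
        p=np.array([x,y,.180]); cl=clear(p,R.as_matrix())
        if cl<.018: continue
        ok=0;js=[]
        for pp in (p,p+(0,0,-.03),p-.05*R.as_matrix()[:,2]):
            j=ctrl.ik(list(st(*pp)),list((RS*R).as_quat()))
            if j is None: break
            ok+=1; js.append(j)
        if ok>=2: 
            m=min(2.56-np.array(js)[:,3]) ; res.append((ok,round(float(cl),3),x,y,*np.degrees([az,t,roll]).round(),round(float(m),2),np.round(js[0],2)))
  res.sort(key=lambda r:(-r[0],-r[1]))
  print(len(res)); [print(*r) for r in res[:25]]
E
time python3 scan.py
```

```text
113
3 0.045 -0.112 0.02 0.0 30.0 180.0 0.05 [ 0.24  0.5  -1.1   2.48  1.62  0.81 -0.68]
3 0.041 -0.112 0.02 -15.0 35.0 180.0 0.06 [ 0.07  0.56 -1.1   2.47  1.53  1.07 -0.99]
3 0.038 -0.104 0.0 0.0 30.0 180.0 0.05 [ 0.3   0.5  -1.09  2.48  1.65  0.78 -0.65]
3 0.038 -0.104 0.02 0.0 30.0 180.0 0.07 [ 0.25  0.51 -1.1   2.46  1.62  0.81 -0.66]
3 0.038 -0.112 0.0 -15.0 35.0 180.0 0.04 [ 0.11  0.55 -1.1   2.49  1.56  1.05 -0.99]
3 0.035 -0.112 -0.02 0.0 25.0 180.0 0.07 [-0.46  0.3   0.05  2.49  1.75  0.19 -0.65]
3 0.035 -0.112 0.0 0.0 25.0 180.0 0.07 [-0.68  0.31  0.27  2.49  1.79  0.13 -0.72]
3 0.035 -0.112 0.02 0.0 25.0 180.0 0.09 [-0.78  0.33  0.34  2.47  1.69  0.12 -0.66]
3 0.034 -0.104 0.02 -15.0 35.0 180.0 0.07 [ 0.08  0.57 -1.1   2.46  1.54  1.07 -0.97]
3 0.032 -0.104 0.0 -15.0 35.0 180.0 0.05 [ 0.13  0.56 -1.1   2.48  1.56  1.05 -0.97]
3 0.031 -0.104 0.0 0.0 30.0 0.0 0.01 [-0.49  0.32 -0.01  2.52  2.05  0.32  2.12]
3 0.03 -0.104 0.0 -15.0 35.0 0.0 0.01 [-0.78  0.38  0.17  2.53  1.84  0.45  1.94]
3 0.03 -0.104 0.02 0.0 30.0 0.0 0.03 [-0.67  0.33  0.17  2.51  2.09  0.28  2.04]
3 0.03 
[... 339 characters left out ...]
2 -15.0 35.0 0.0 0.03 [-0.82  0.38  0.17  2.51  1.76  0.46  1.99]
3 0.029 -0.112 -0.02 -45.0 35.0 135.0 0.16 [-0.61  0.42 -0.13  2.37  1.13  0.75 -0.25]
3 0.029 -0.112 0.0 -45.0 35.0 135.0 0.19 [-0.61  0.43 -0.16  2.34  1.1   0.78 -0.25]
3 0.029 -0.112 0.0 -15.0 35.0 0.0 0.01 [-0.79  0.37  0.17  2.55  1.84  0.46  1.93]
3 0.029 -0.112 0.02 -45.0 35.0 135.0 0.22 [-0.62  0.45 -0.2   2.31  1.07  0.81 -0.25]
3 0.029 -0.112 0.02 -15.0 35.0 0.0 0.02 [-0.84  0.38  0.17  2.52  1.76  0.46  1.97]
3 0.028 -0.104 -0.02 0.0 25.0 0.0 0.05 [-0.52  0.31  0.15  2.48  1.79  0.16  2.47]
3 0.028 -0.104 -0.02 0.0 25.0 180.0 0.08 [-0.52  0.31  0.15  2.48  1.79  0.16 -0.67]
real	0m24.391s
user	0m3.720s
sys	0m0.508s
```

```bash
python3 - <<'E'
from h import *
from cell import ctrl,grab_frame
q=list(ori(TO[2]))
ctrl.grip(.32,30)
ctrl.move_pose(list(handle(TO,.16)),q); print(ctrl.read_t(),ctrl.read_force())
ctrl.movel(list(handle(TO,.10)),q,feed=.12)
for n in ("side","wrist"):
    f=grab_frame(n); np.savez(f"pics/{n}1.npz",**f); cv2.imwrite(f"pics/{n}1.png",f["img"])
print(ctrl.read_t(),ctrl.read_ee_pos(),ctrl.read_force())
E
```

```text
2.95 [-0.21892746  0.72815685 -0.84348644]
3.7 [ 0.55426164 -0.32591853  0.10088005] [-0.24827862 -0.26377836 -0.78791711]
```

View pics/side1.png

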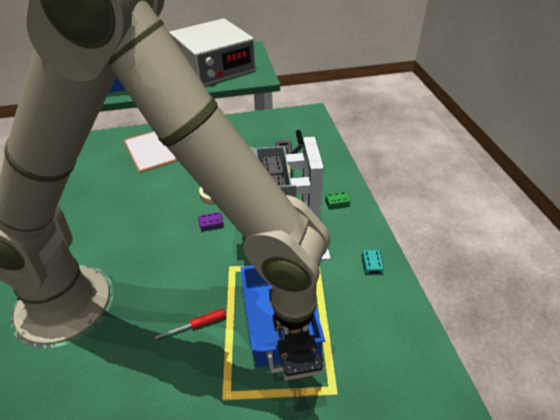

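View pics/wrist1.png

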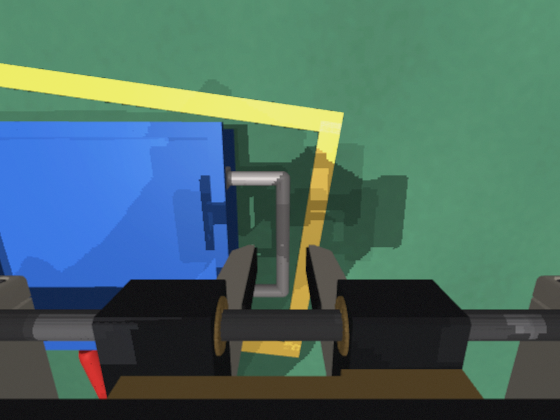

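```bash
python3 - <<'E'
from h import *
from cell import ctrl,grab_frame
ctrl.movel(list(handle(TO,.039)),list(ori(TO[2])),feed=.08)
ctrl.grip(0.0,40); print(ctrl.read_opening(),ctrl.read_force())
def pose(x,y): 
    c=st(x,y,0); return (c[0],c[1],ST[2])
q=list(ori(ST[2]))
print(ctrl.movel(list(handle(pose(-.009,-.225),.039)),q,feed=.08,f_stop=25),ctrl.read_force())
print(ctrl.movel(list(handle(pose(-.007,-.05),.039)),q,feed=.12,f_stop=20),ctrl.read_force())
print(ctrl.movel(list(handle(pose(-.007,-.015),.039)),q,feed=.05,f_stop=10),ctrl.read_force(),ctrl.read_ee_pos(),handle(pose(-.007,-.0275),.039))
for n in ("side","wrist","scene"):
    f=grab_frame(n); np.savez(f"pics/{n}2.npz",**f)
    cv2.imwrite(f"pics/{n}2.png",f["img"] if n=="wrist" else overlay(f,TO=pose(-.006,-.0275),k=1.4))
print(ctrl.read_t())
E
```

```text
0.09707691977088588 [-0.69654581 -1.08627968  4.10214026]
False [-0.42570791  2.09109724  6.11626243]
False [-0.25609934 -2.23601481  5.70762447]
True [-0.10534869 -1.91298569  5.28168702] [ 0.5684062  -0.10104015  0.0393736 ] [ 0.56882104 -0.10011401  0.039     ]
7.8917
```

View pics/side2.png

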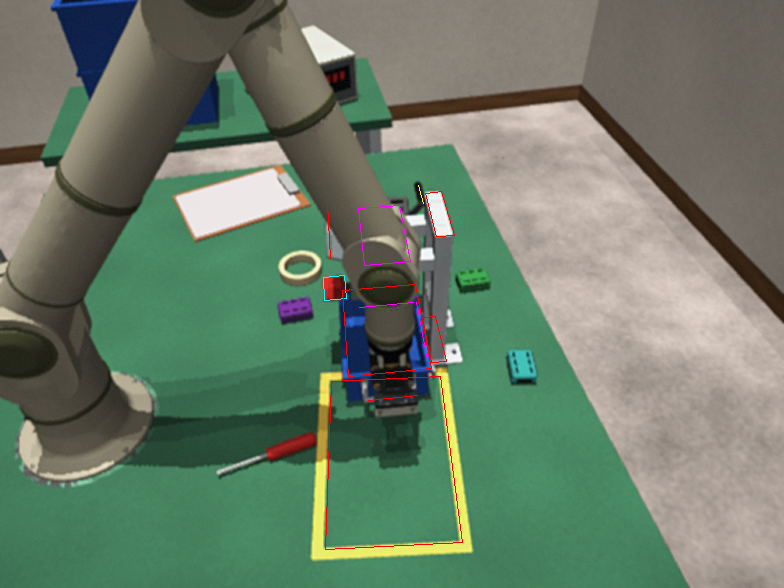

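View pics/scene2.png

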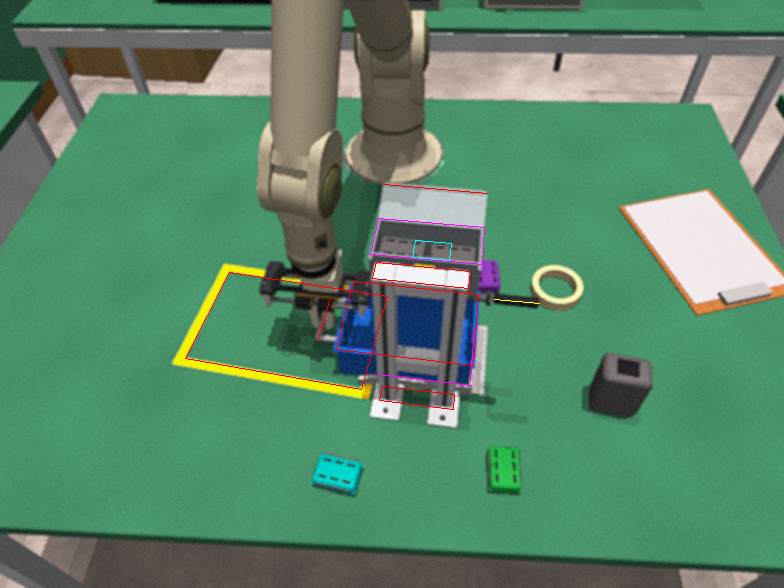

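The tote is home: the wrist stopped on the end stop within 1 mm of the predicted point, and the overlay agrees. Next I release it and plan the paddle approach.

```bash
python3 - <<'E'
from h import *
from cell import ctrl,grab_frame
np.set_printoptions(precision=3,suppress=True)
ctrl.wait(.1)
ctrl.grip(.32); p=np.array(ctrl.read_ee_pos()); q=list(ctrl.read_orientation())
ctrl.movel(list(p+[0,0,.12]),q,feed=.15); ctrl.grip(0.0)
f=grab_frame("side"); np.savez("pics/side3.npz",**f); cv2.imwrite("pics/side3.png",overlay(f,TO=HOME,k=2.2)[300:900,400:900])
print(ctrl.read_t(),np.array(ctrl.read_joint_pos()))
RS=Rot.from_euler('z',ST[2])
for az,t,roll,x,y in ((0,30,180,-.107,.01),(-15,35,180,-.107,.01),(-45,35,135,-.110,.015),(-30,35,135,-.11,.015),(-30,35,180,-.11,.015),(0,25,180,-.112,0)):
    R=Rot.from_euler('z',np.radians(az))*Rot.from_euler('y',-np.radians(t))*Rot.from_matrix(np.diag([1.,-1,-1]))*Rot.from_euler('z',np.radians(roll))
    for b in (0,.05,.1,.15):
        pp=np.array([x,y,.182])-b*R.as_matrix()[:,2]
        j=ctrl.ik(list(st(*pp)),list((RS*R).as_quat())); print(az,t,roll,b,None if j is None else np.array(j))
E
```

```text
10.2333 [-0.054  0.504  0.187  2.008 -0.147  0.642 -1.434]
0 30 180 0 [ 0.272  0.498 -1.095  2.475  1.63   0.791 -0.656]
0 30 180 0.05 [ 0.307  0.339 -1.098  2.463  1.457  0.671 -0.507]
0 30 180 0.1 [-0.281  0.084 -0.37   2.465  1.117  0.416 -0.167]
0 30 180 0.15 [-1.442 -0.123  0.687  2.471  0.915  0.59   0.001]
-15 35 180 0 [-0.855  0.378  0.242  2.528  1.816  0.428 -1.189]
-15 35 180 0.05 [-0.9    0.253  0.186  2.514  1.45   0.488 -0.864]
-15 35 180 0.1 [-0.935  0.136  0.116  2.485  1.168  0.595 -0.626]
-15 35 180 0.15 [-0.96   0.032  0.038  2.443  0.97   0.726 -0.472]
-45 35 135 0 [-0.615  0.441 -0.187  2.311  1.073  0.807 -0.234]
-45 35 135 0.05 [-0.268  0.441 -0.737  2.252  1.035  1.098 -0.261]
-45 35 135 0.1 [-0.188  0.414 -0.918  2.2    0.958  1.223 -0.227]
-45 35 135 0.15 [-0.227  0.346 -0.918  2.145  0.861  1.271 -0.152]
-30 35 135 0 [-1.281  0.52   0.792  2.455  1.226  0.22  -0.053]
-30 35 135 0.05 [-0.383  0.342 -0.554  2.375  1.174  0.876 -0.14 ]
-30 35 135 0.1 [-0.033  0.377 -1.097  2.321  1.093  1.135 -0.126]
-30 35 135 0.15 [-0.051  0.275 -1.099  2.275  0.964  1.14  -0.017]
-30 35 180 0 [-0.87   0.405  0.172  2.432  1.32   0.542 -0.996]
-30 35 180 0.05 [-0.888  0.303  0.092  2.405  1.109  0.653 -0.825]
-30 35 180 0.1 [-0.919  0.214  0.032  2.366  0.951  0.77  -0.704]
-30 35 180 0.15 [-0.961  0.136 -0.01   2.318  0.83   0.892 -0.618]
0 25 180 0 [ 0.342  0.478 -1.097  2.428  1.474  0.707 -0.451]
0 25 180 0.05 [-0.031  0.212 -0.555  2.427  1.159  0.404 -0.135]
0 25 180 0.1 [ 0.456  0.168 -1.098  2.375  0.943  0.535  0.078]
0 25 180 0.15 [-1.666 -0.197  0.941  2.409  0.79   0.685  0.186]
```

View pics/side3.png

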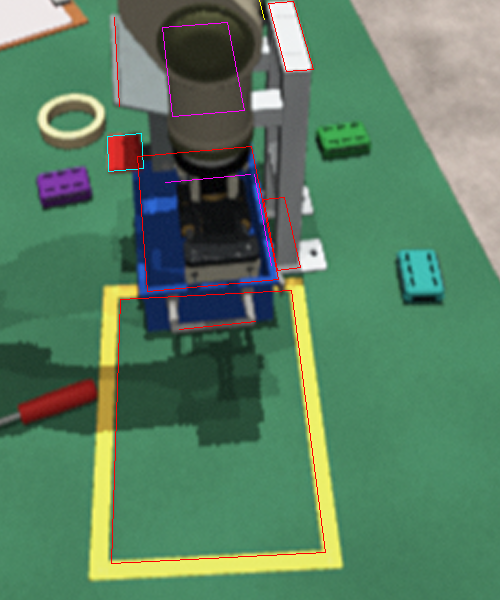

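```bash
cat >> h.py <<'E'
def padR(az=-30,t=35,roll=180):
    return Rot.from_euler('z',np.radians(az))*Rot.from_euler('y',-np.radians(t))*Rot.from_matrix(np.diag([1.,-1,-1]))*Rot.from_euler('z',np.radians(roll))
def padpose(b,dz=0,x=-.110,y=.012,**k):
    R=padR(**k); pp=np.array([x,y,.182+dz])-b*R.as_matrix()[:,2]
    return list(st(*pp)),list((Rot.from_euler('z',ST[2])*R).as_quat())
E
python3 - <<'E'
from h import *
from scan import clear
from cell import ctrl,grab_frame
np.set_printoptions(precision=3,suppress=True)
for az in (-30,-20,-15): 
    R=padR(az).as_matrix(); print(az,[clear(np.array([-.11,.012,.182+dz])-b*R[:,2],R) for b,dz in ((0,0),(0,-.025),(.05,0),(.15,0))])
q=list(ctrl.read_orientation())
for p in ([.568,-.1,.36],[.44,-.12,.40]): print(ctrl.ik(p,q) is not None)
P,Q=padpose(.15); print(P,ctrl.ik(P,Q))
# midpoint check of joint path sanity: 
ctrl.movel([.568,-.101,.34],q,feed=.25)
ctrl.movel([.45,-.12,.38],q,feed=.25)
print(ctrl.read_t(),np.array(ctrl.read_joint_pos()),np.array(ctrl.ik(P,Q)))
E
```

```text
-30 [np.float64(0.022487099428565825), np.float64(0.03570577650896875), np.float64(0.02480035680355485), np.float64(0.07442454345013452)]
-20 [np.float64(0.03180781193978976), np.float64(0.04702696124179197), np.float64(0.03725902496818312), np.float64(0.08343912586417274)]
-15 [np.float64(0.03708418083465068), np.float64(0.052868927545138736), np.float64(0.043454241562001575), np.float64(0.08734031225774615)]
True
True
[np.float64(0.41378195448282973), np.float64(0.15687902921641916), np.float64(0.30487280664334876)] [-0.958  0.133 -0.009  2.322  0.832  0.89  -0.617]
11.7583 [-0.093  0.107  0.258  1.959 -0.028  1.078 -1.486] [-0.691  0.147 -0.311  2.308  0.859  0.934 -0.656]
```

```bash
sed -i 's/az=-30/az=-22/' h.py; python3 - <<'E'
from h import *
from cell import ctrl,grab_frame
np.set_printoptions(precision=3,suppress=True)
for b,dz in ((.15,0),(.08,0),(.03,0),(0,0),(0,-.03)):
    j=ctrl.ik(*padpose(b,dz)); print(b,None if j is None else np.array(j))
ctrl.move_pose(*padpose(.15)); 
for n in ("side","scene"):
    f=grab_frame(n); cv2.imwrite(f"pics/{n}4.png",f["img"])
print(ctrl.read_t(),np.array(ctrl.read_joint_pos()),ctrl.read_force())
E
```

```text
0.15 [-0.674  0.093 -0.307  2.375  0.92   0.84  -0.574]
0.08 [-0.636  0.218 -0.245  2.434  1.157  0.717 -0.765]
0.03 [-0.632  0.317 -0.166  2.463  1.369  0.644 -0.938]
0 [-0.639  0.38  -0.104  2.475  1.513  0.605 -1.056]
0 [-0.679  0.453 -0.052  2.505  1.674  0.59  -1.244]
12.9667 [-0.673  0.094 -0.305  2.373  0.919  0.841 -0.575] [ 0.228  0.384 -0.166]
```

View pics/side4.png

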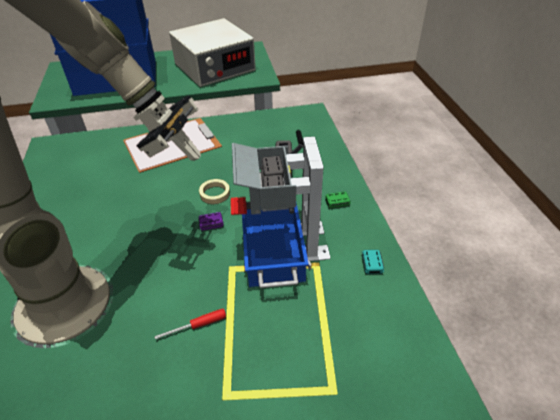

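View pics/scene4.png

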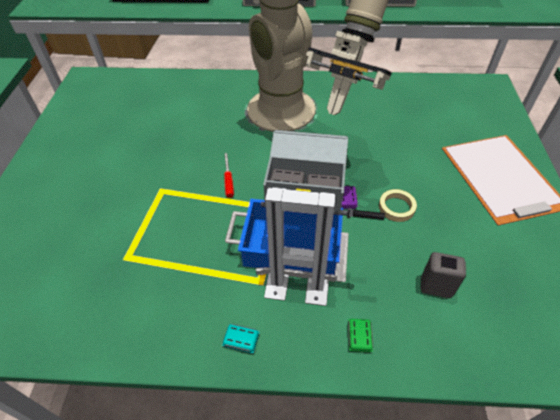

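The arm is clear of the lip, and the fingers point at the paddle from the worker's side. Now I move in and press.

```bash
python3 - <<'E'
from h import *
from cell import ctrl,grab_frame
np.set_printoptions(precision=2,suppress=True)
print(ctrl.movel(*padpose(.03),feed=.15,f_stop=10))
print(ctrl.movel(*padpose(0),feed=.08,f_stop=8),np.array(ctrl.read_force()))
for dz in (-.010,-.018,-.026,-.030):
    s=ctrl.movel(*padpose(0,dz),feed=.06,f_stop=25); print(dz,s,np.array(ctrl.read_force()),np.array(ctrl.read_ee_pos()))
ctrl.wait(.5)
for n in ("side","scene"):
    f=grab_frame(n); np.savez(f"pics/{n}5.npz",**f); cv2.imwrite(f"pics/{n}5.png",cv2.resize(f["img"],None,fx=1.4,fy=1.4))
print(ctrl.read_t())
E
```

```text
False
False [0.13 0.38 0.67]
-0.01 False [-1.08  0.58  0.2 ] [0.48 0.11 0.17]
-0.018 False [0.7  0.51 2.21] [0.48 0.11 0.16]
-0.026 False [ 0.73 -0.05  3.14] [0.48 0.11 0.16]
-0.03 False [0.86 0.98 2.87] [0.48 0.11 0.15]
16.175
```

View pics/side5.png

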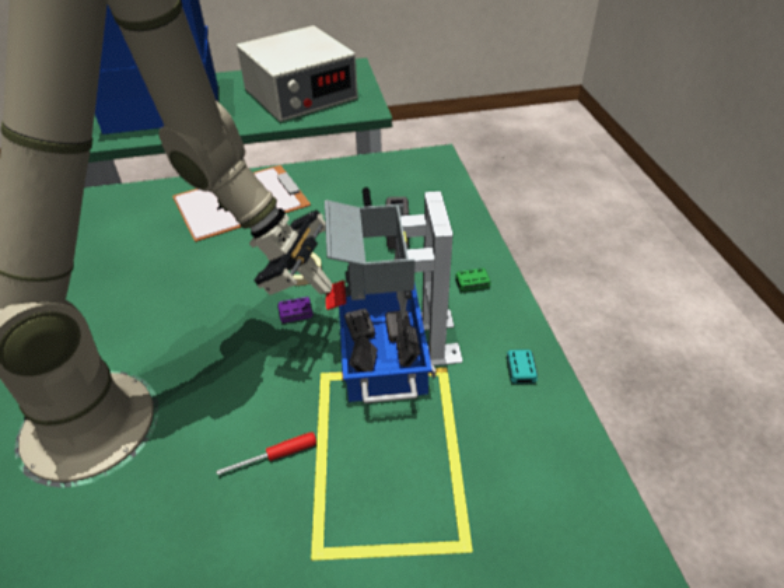

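View pics/scene5.png

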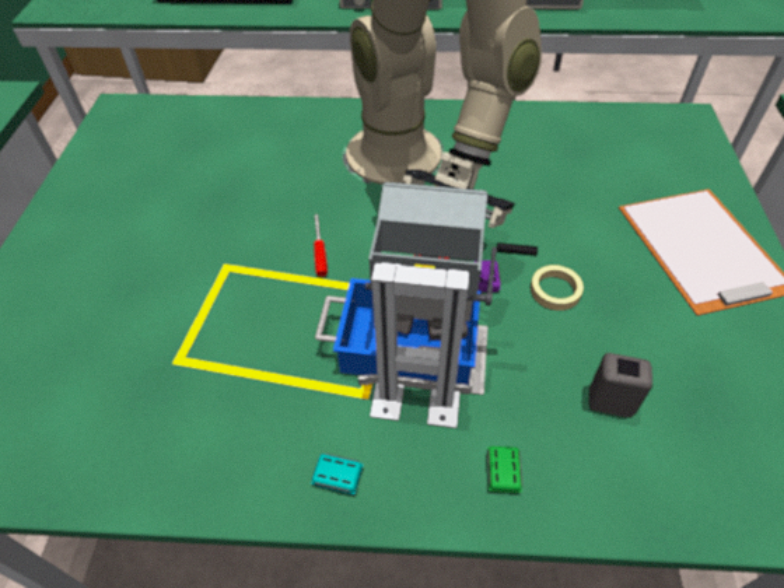

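The floor hangs open, the hopper is empty, and the housings are in the tote at side (345-415, 310-365). Next I back off and look closely at them.

```bash
cat >> h.py <<'E'
def gpose(x,z,y=.135,yaw=np.pi/2): return list(st(x,y,z)),list(ori(ST[2]+yaw))
def arc(deg,dx=-.0255,dz=-.010):
    a=np.radians(deg); return gpose(.037+.08*np.cos(a)+dx,.218+.08*np.sin(a)+dz)
E
python3 - <<'E'
from h import *
from cell import ctrl,grab_frame
np.set_printoptions(precision=2,suppress=True)
ctrl.movel(*padpose(0,.0),feed=.12); ctrl.movel(*padpose(.15),feed=.2)
f=grab_frame("side"); np.savez("pics/side6.npz",**f); cv2.imwrite("pics/side6.png",overlay(f,TO=HOME,k=3)[300:900,600:1200])
print(ctrl.read_t(),np.array(ctrl.read_joint_pos()))
for p in (gpose(-.14,.38,y=.17),gpose(-.075,.36),gpose(-.075,.262),arc(133.5),arc(110),arc(90),arc(70),arc(50),arc(46)):
    j=ctrl.ik(*p); print(np.array(p[0]),None if j is None else np.array(j))
E
```

```text
17.525 [-0.69  0.09 -0.29  2.38  0.92  0.84 -0.57]
[0.47 0.27 0.38] [-0.54  0.22 -0.11  1.81  0.03  1.11 -0.74]
[0.53 0.23 0.36] [-0.47  0.29 -0.05  1.77  0.02  1.09 -0.61]
[0.53 0.23 0.26] [-0.44  0.37 -0.09  1.89  0.04  0.87 -0.64]
[0.56 0.22 0.27] [-0.42  0.4  -0.07  1.83  0.04  0.91 -0.6 ]
[0.59 0.22 0.28] [-0.43  0.42 -0.03  1.76  0.02  0.97 -0.56]
[0.62 0.22 0.29] [-0.42  0.45 -0.01  1.7   0.01  1.   -0.52]
[0.64 0.22 0.28] [-0.4   0.48 -0.01  1.64  0.    1.01 -0.5 ]
[0.67 0.21 0.27] [-0.38  0.52 -0.02  1.61  0.01  1.01 -0.5 ]
[0.67 0.21 0.27] [-0.37  0.53 -0.03  1.6   0.02  1.01 -0.5 ]
```

View pics/side6.png

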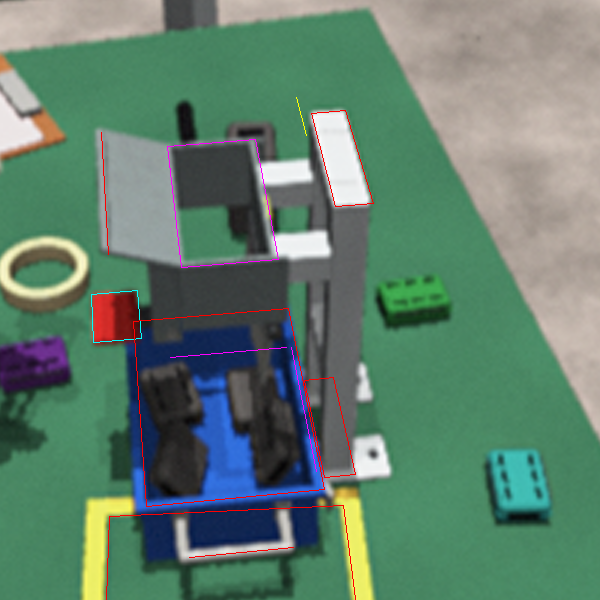

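All four dark grey housings lie in the tote at crop (170,395), (180,455), (242,395) and (272,430). The tote is still home and the paddle has sprung back. Next I close the floor with the crank.

```bash
python3 - <<'E'
from h import *
from cell import ctrl,grab_frame
np.set_printoptions(precision=2,suppress=True)
ctrl.move_pose(*gpose(-.14,.38,y=.17)); ctrl.move_pose(*gpose(-.075,.36))
ctrl.movel(*gpose(-.075,.266),feed=.2,f_stop=10); print(ctrl.read_t(),np.array(ctrl.read_force()))
for a in (132,118,104,90,76,64,54):
    s=ctrl.movel(*arc(a),feed=.09,f_stop=20); print(a,s,np.array(ctrl.read_force()),np.array(ctrl.read_ee_pos()))
    if s: break
else:
    s=ctrl.movel(*arc(44),feed=.04,f_stop=14); print(s,np.array(ctrl.read_force()),np.array(ctrl.read_ee_pos()),arc(47.5)[0])
for n in ("side","scene"):
    f=grab_frame(n); np.savez(f"pics/{n}7.npz",**f); cv2.imwrite(f"pics/{n}7.png",cv2.resize(f["img"],None,fx=1.4,fy=1.4))
print(ctrl.read_t())
E
```

```text
19.4083 [-0.36  0.23 -0.1 ]
132 False [-0.06  0.06 -0.45] [0.56 0.22 0.27]
118 False [-6.9  -1.58  7.8 ] [0.58 0.22 0.28]
104 False [-2.47 -0.15  1.34] [0.6  0.22 0.29]
90 False [-1.2   0.21  0.81] [0.62 0.22 0.29]
76 False [-1.95 -0.89  0.93] [0.64 0.22 0.29]
64 False [-1.97 -0.98  0.85] [0.65 0.22 0.28]
54 False [-1.87  0.35 -0.6 ] [0.66 0.21 0.27]
True [-0.74  0.75  1.  ] [0.67 0.21 0.26] [np.float64(0.6700155336650461), np.float64(0.21406233022381183), np.float64(0.2669821869448099)]
22.5333
```

View pics/side7.png

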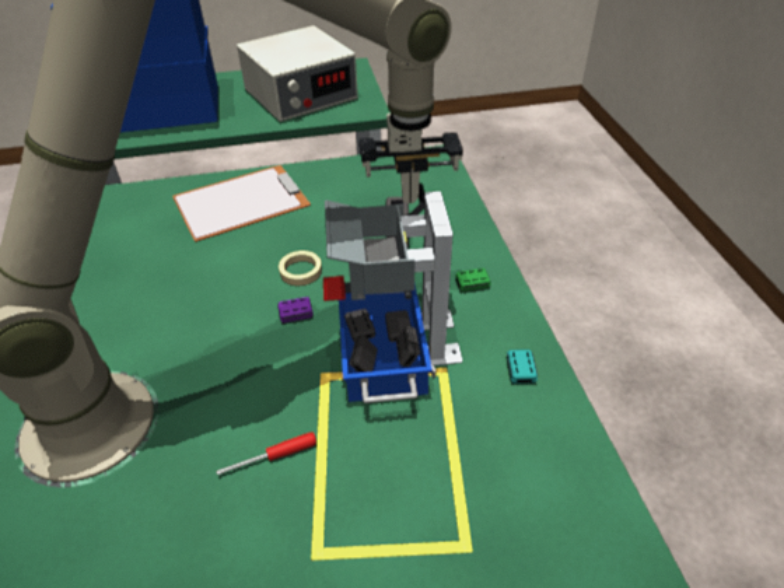

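View pics/scene7.png

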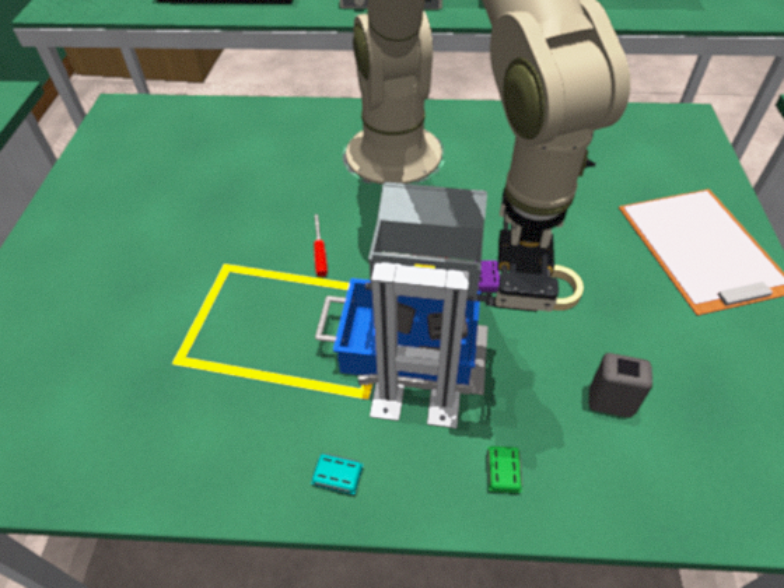

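```bash
python3 - <<'E'
from h import *
from cell import ctrl,grab_frame
np.set_printoptions(precision=3,suppress=True)
p=np.array(ctrl.read_ee_pos()); print(p,np.array(arc(47.5)[0]))
xd=np.array([np.cos(ST[2]),np.sin(ST[2]),0])
ctrl.movel(list(p-.03*xd),feed=.08); print(np.array(ctrl.read_force()))
ctrl.movel(list(p-.10*xd+[0,0,.12]),feed=.2)
ctrl.wait(.3)
for n in ("side","scene"):
    f=grab_frame(n); np.savez(f"pics/{n}8.npz",**f); k=2.5
    im=overlay(f,TO=HOME,k=k); cv2.imwrite(f"pics/{n}8.png",im[300:850,480:1080] if n=="side" else im[300:800,450:1050])
print(ctrl.read_t())
E
```

```text
[0.672 0.214 0.263] [0.67  0.214 0.267]
[ 1.189  0.224 -0.282]
24.2917
```

View pics/side8.png

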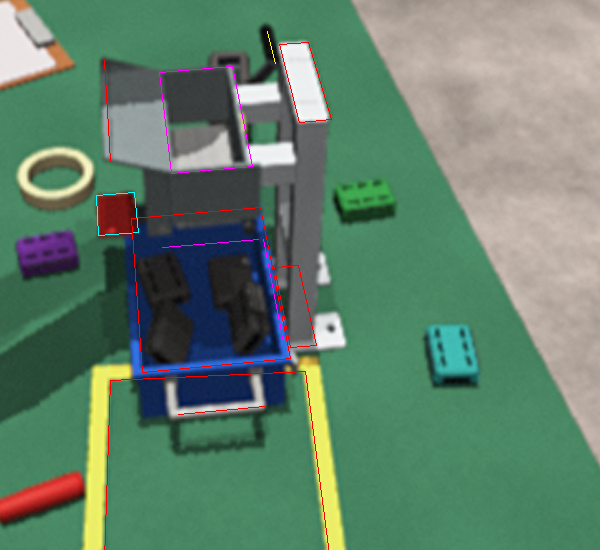

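View pics/scene8.png

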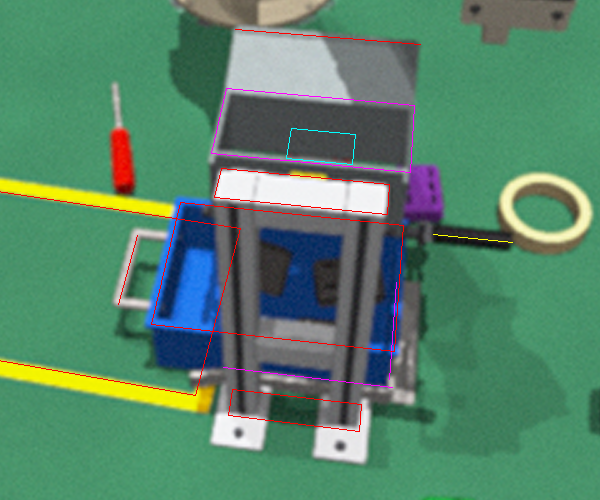

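The floor stays up by itself with the robot clear: the light floor plate is visible at (205,145) in the side crop. The handle is at its shut position (265,45) and the paddle is at rest. All four housings are in the tote. Now I fetch the tote.

```bash
python3 - <<'E'
from h import *
from cell import ctrl,grab_frame
np.set_printoptions(precision=3,suppress=True)
q=list(ori(ST[2]))
ctrl.move_pose([.47,.22,.44],list(ori(ST[2]+np.pi/2)))
ctrl.move_pose([.46,-.12,.42],q)
ctrl.grip(.32,40)
h=handle(HOME,.039)
ctrl.movel(list(h+[0,0,.08]),q,feed=.25)
f=grab_frame("wrist"); cv2.imwrite("pics/wrist9.png",f["img"])
print(ctrl.read_t(),np.array(ctrl.read_force()))
E
```

```text
28.2833 [-0.415  0.553  0.104]
```

View pics/wrist9.png

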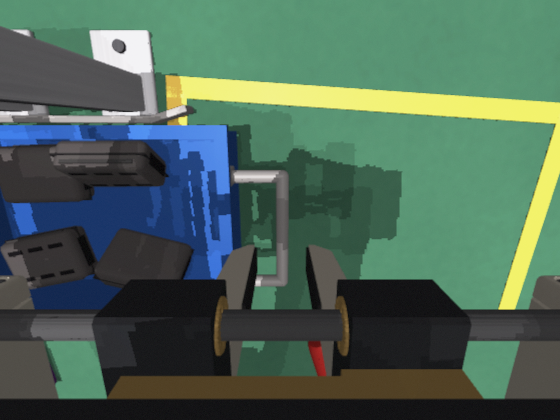

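The bar (283,230) is centred between the fingers (250 to 315), so I grip it and draw the tote out.

```bash
python3 - <<'E'
from h import *
from cell import ctrl,grab_frame
np.set_printoptions(precision=3,suppress=True)
def pose(x,y): 
    c=st(x,y,0); return (c[0],c[1],ST[2])
q=list(ori(ST[2]))
ctrl.movel(list(handle(HOME,.039)),q,feed=.1,f_stop=10)
ctrl.grip(0,40); print(ctrl.read_opening(),np.array(ctrl.read_force()))
for P in (pose(-.009,-.10),pose(-.018,-.225),BAY):
    print(ctrl.movel(list(handle(P,.039)),list(ori(P[2])),feed=.08,f_stop=20),np.array(ctrl.read_force()))
for n in ("side","scene"):
    f=grab_frame(n); np.savez(f"pics/{n}10.npz",**f); cv2.imwrite(f"pics/{n}10.png",overlay(f,TO=BAY,k=1.4))
print(ctrl.read_t(),ctrl.read_opening())
E
```

```text
0.09389558201703854 [-0.812 -3.305  5.246]
False [-0.457  2.812  5.995]
False [0.277 5.706 6.742]
False [-2.338  0.56   8.186]
33.025 0.09297321380333412
```

View pics/side10.png

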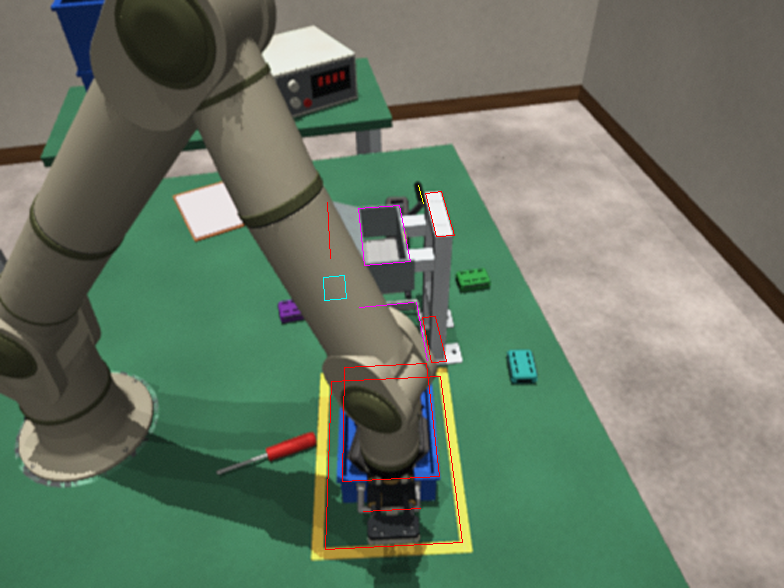

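View pics/scene10.png

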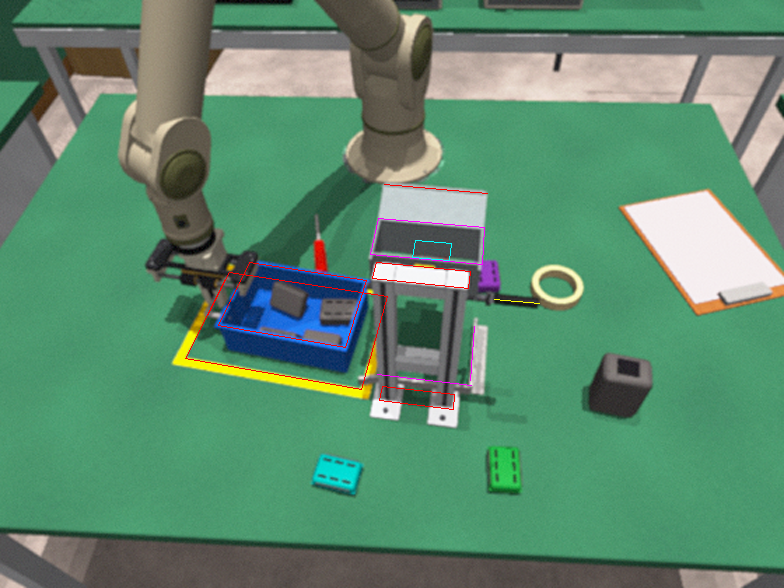

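The tote sits in the outline and matches the overlay. I release, lift clear and check before handing in.

```bash
python3 - <<'E'
from h import *
from cell import ctrl,grab_frame
np.set_printoptions(precision=3,suppress=True)
ctrl.grip(.32); p=np.array(ctrl.read_ee_pos())
ctrl.movel(list(p+[0,0,.14]),feed=.12); 
ctrl.move_pose([.35,-.45,.35],list(ori(BAY[2]))) if ctrl.ik([.35,-.45,.35],list(ori(BAY[2]))) is not None else print("no")
ctrl.wait(.3)
for n in ("side","scene"):
    f=grab_frame(n); np.savez(f"pics/{n}11.npz",**f); k=2.5
    im=overlay(f,TO=BAY,k=k); cv2.imwrite(f"pics/{n}11.png",im[330:930,480:1080] if n=="side" else im[330:830,280:1040])
    P=cloud(f); b=f["img"].astype(int); m=(f["depth"]>0)&(P[...,2]>.073)&(P[...,2]<.087)&(b[...,0]>b[...,2]+50)&(b[...,0]>b[...,1]+25)&(P[...,0]>.3)&(P[...,0]<.8)&(P[...,1]>-.45)&(P[...,1]<.1)
    print(cv2.minAreaRect(P[m][:,:2].astype(np.float32)*1000))
print(ctrl.read_t(),np.array(ctrl.read_force()))
E
```

```text
((549.7579956054688, -152.22003173828125), (250.08262634277344, 166.76402282714844), 80.03148651123047)
((552.316650390625, -153.44970703125), (246.9644012451172, 170.8399200439453), 79.79650115966797)
36.4083 [-0.529  0.274 -0.293]
```

View pics/side11.png

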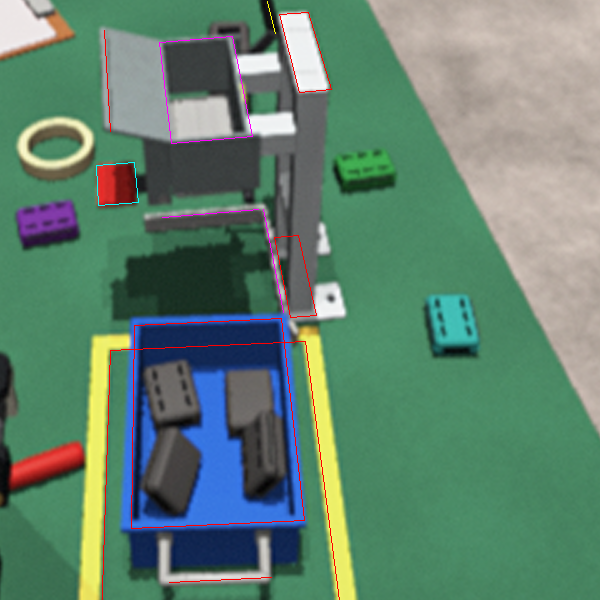

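View pics/scene11.png

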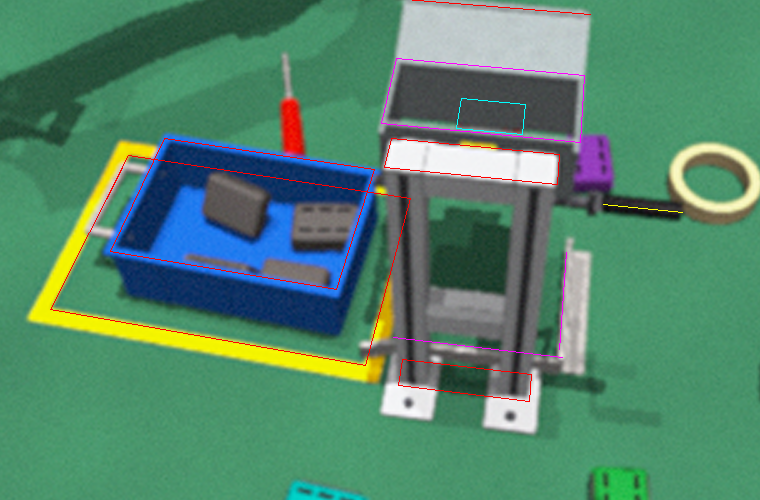

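The tote's middle is within about 3 mm of the bay point and its yaw is within 0.03 rad. All four housings are inside, the floor is shut and the gripper is clear, so I'm handing in.

```bash
python3 -c "
from cell import ctrl
ctrl.finish_job(); print(ctrl.read_t())"
```

```text
the job is handed in; nothing more can be done
the job is handed in; nothing more can be done
```

The job is done and handed in, with about 36 s of the 72 s used.

**What I did:** I drew the tote home by its handle until it met the end stop. I then pressed the paddle with the tool leaning back about 35°, which dropped all four housings into the tote. I pushed the crank over to its end stop, where the latch held the floor with the robot clear. Finally I pulled the full tote out into the yellow outline and released it.

**Last checks:**
- **Tote position:** its middle measured about (0.551, -0.153) m against my bay estimate of (0.550, -0.155). Its yaw was about -0.175 rad against -0.152, well inside the 0.15 rad tolerance.
- **Housings:** all four are visible inside the tote; two are tilted against its walls.
- **Floor and paddle:** the floor is shut, with the closing handle and paddle at their rest positions.
- **Bystanders:** the tape roll and screwdriver look unmoved. I last saw the battery pack, also unmoved, before the final release.
- **Robot:** the gripper is clear of everything and the wrist force is near zero.

No check failed. The floor and latch angles were judged only from the pictures, because no reading of them was available.

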